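# Re-arm the rolling mill with its reset key

## Robot

A 6-joint arm with a two-finger parallel gripper is mounted at the origin on the work surface. World frame = base frame: x ahead of the robot, y to its left, z up, the work surface at z = 0. Lengths are in mm, angles in rad, forces in N, time in s.
With the tool pointing down it reaches from about 350 to 775 mm from the base axis. Payload 7.3 kg.
Tool frame: the origin (TCP) lies on the centre line of the jaws, within the pads' length; the fingertips stand finger_overhang ahead of it and the grasp point (between the pads) lies 8 mm behind it (finger_overhang is the distance from the TCP to the fingertips, in mm); z points along the fingers, y is the line along which they close (so a half turn about z gives the same grasp; the last joint's range is limited). The gripper opens to 92 mm and grips with 3 to 60 N. Pads are 19 mm wide; open, the fingers measure 130 mm over their backs; the gripper's body (75 mm by 190 mm) begins 47 mm behind the grasp point.
Start: joints at [1.106, 0.342, 1.524, -0, 1.275, -0.146], TCP at [164.534, 498.57, 237.741] pointing down, gripper open.
Joint ranges: [-2.53, 2.53], [-0.77, 2.02], [0.04, 2.7], [-1, 4.14], [0.28, 2.66], [-3.11, 3.11]. Speed limits (rad/s): [2.57, 2.57, 3.14, 3.14, 3.14, 3.14].

## Interface

Orientations are given as [roll, pitch, yaw] about the fixed x, y, z axes, in that order (R = Rz(yaw) Ry(pitch) Rx(roll)).
In Python, from plant import get_obs, capture, close_job, finger_overhang gives the robot as it stands.
- The arm moves only by the shell command python3 -m inch 'ROWS'. ROWS is JSON, one flat list of numbers, 7 for each row, row after row: the turn, a rotation vector about the tool's x, y, z scaled (see below), then the shift along the tool's x, y, z scaled (see below), then the closure, from -1 (fully open) to 1 (shut). In form: [ax, ay, az, tx, ty, tz, gripper, ax, ay, az, tx, ty, tz, gripper, ...]. A call has 1 to 10 rows; each row shifts and turns the commanded pose from where the row before left it, along the tool's axes as they then stand; what a row does not reach is not made up. The controller multiplies each number of a shift by 0.8 m and each number of a turn by 1.5 rad. A row lasts 1/12 s, in which the tool goes at most 41.7 mm and 7.16 degrees, less where a joint would pass 70% of its speed; a pose out of reach is approached as far as the arm can. A call with a number of a shift or a turn outside -1 to 1 is refused whole. A call with a gripper value outside its range is refused whole. The fingers move at their own pace and stop on an object; the grip force is fixed at half the most. Time passes only in rows, so rows that do not move let the fingers close. It gives the time, the measured TCP pose, the force, the opening and the grip force at its end, in the units of the state.
- get_obs(): the state, without advancing time (a new reading comes with each control period).
- capture(name): name is "side" or "top"; returns a dict with "image" (480x640x3 uint8, red, green, blue), "mtx" (3x3 intrinsics, pixels), "pose" (4x4, takes a point from camera to world coordinates). Camera axes: x right, y up, looking along -z (the intrinsics and any distortion apply to the point x, -y, -z); pixel columns grow to the right and rows downward; lengths in mm; the calibration is good to about 2 mm. A picture is of the moment at which its call begins. There is no depth.
- close_job(): hands the job in; it is judged then, once.
The state is a dict: "time": time; "joint_positions": joint angles; "dq": joint speeds; "tau": joint torques, N m; "tool_pos": TCP position; "tcp_rot": TCP orientation; "contact_force": force on the tool from outside, world axes, zero at the start; "moment": the same for the moment, N m; "grip_width": finger opening in mm; "finger_force": force on a finger pad.
Only numpy, scipy, OpenCV 4.12 (cv2) and the standard library are available. Lean on these libraries where they do the work, as an engineer would, in place of code of your own. Each camera call takes 0.05 s, during which the arm holds its last target. There are 200 camera calls.

## Task

Re-arm the rolling mill: take the key from its wooden block, push it fully into the lock on the control box, turn it clockwise gently until you feel the sprung stop push back, press lightly on against it for a moment so that it gives a little, then turn it all the way back home and draw it out. Then stand the key back in its wooden block, seated on its collar as it was, and leave the other things on the bench alone. Do not push or turn the key hard.

Things in the scene. Friction and masses are not known exactly. Their poses are not given: they have to be found in the camera images.
- key_head (a point): Centre of the key's black plastic head, the part to grip: 30 mm wide (key x), 10 mm thick (key y), 32 mm tall. Axes are the key's: z runs up from tip to head. The key starts upright in its block, head up. Below this point: head's underside at 16 mm, thin neck, collar (20 mm across) from 24 to 28 mm, round shank 4 mm thick down to 55 mm, then the flat double bit to the tip at 73 mm.
- key_tip (a point): Middle of the key's lower end, on its axis, 73 mm below key_head; same axes. The double bit here reaches 18 mm up from it, is 22 mm wide (x, both sides of the shank alike) and 4 mm thick (y), with its lower and upper edges rounded (radius 2 mm).
- key: The whole steel key, 89 mm long, about 60 g, the same after a half turn about its z axis; origin and axes as key_tip.
- block_slot (a point): Middle of the mouth of the slot in the wooden key block, on the block's top face. The block is fixed, 60 (x) x 70 (y) x 55 mm tall. The slot goes right through, is 32 mm long (x) and 11 mm wide (y); the key hangs in it on its collar, so key_head is then 28 mm above this point.
- lock_mark (a point): Nominal lock centre, on the upper face of the square steel lock plate (54 mm), 85 mm above the bench, 5 mm above the box's top. The plate's slot is 24 mm long (this point's x), 6 mm wide (y). It was screwed on by hand: the real slot centre lies anywhere up to 3 mm either way in x and up to 3 mm either way in y from this point (direction true), to be found by feel or eye.
- box: Control box, fixed on the bench: grey painted steel, 140 (x) x 200 (y) x 80 mm tall, origin in the middle of its underside, axes along its sides. It carries the lock (plate near its +y end, inner parts below) and a mushroom button 36 mm tall, 100 mm from the lock towards -y.
- plug (a joint): The lock's brass plug under the plate: 0 at home (hard stop), grows as the key turns it clockwise seen from above (rad). Stays where left; friction 0.04 N m; key play 0.06 rad either way. The key goes down 27 mm from the plate's upper face to the lock's floor (key_head then 46 mm above lock_mark); only then it turns, and it comes out only in line with the slot (about 5 degrees).
- reset_contact (a joint): Sprung stop in the lock that the key's bits meet: 0 at rest, grows as the key presses it clockwise (rad). The key meets it after 0.75 to 1.35 rad of turn, different in every run and not known beforehand. It pushes back with 0.09 N m at first touch and 0.06 N m more per 0.1 rad. It must be pressed 0.05 rad and held a moment; over 0.22 rad strains it.
- tub: Clear plastic tub, 72 mm wide, 42 mm tall, near the key block; leave alone. Origin under its centre.
- spool: Black thread spool, 44 mm wide, 45 mm tall, near the control box; leave alone. Origin under its centre.
- doming_block: Steel doming block, 50 mm cube, beyond the work; leave alone. Origin under its centre.
- scriber: Scriber with a wooden handle, 150 mm long, lying beyond the work; leave alone.

How it is judged (in metres and radians):
On the way, in this order (a step that is already met when the one before it is completed fails the run):
1. the key is fully in the lock (tip at least 23 mm below the plate's upper face) (z of key_tip in the frame of lock_mark below -0.023 m and horizontal distance between key_tip and lock_mark below 0.008 m), for 0.2 s.
2. the key is turned clockwise to the sprung stop and presses it at least 0.05 rad, for 0.2 s (value of joint reset_contact above 0.05 rad and z of key_tip in the frame of lock_mark below -0.018 m), for 0.2 s.
3. the key is turned back home in the lock (plug within 0.12 rad of home) (value of joint plug below 0.12 rad and z of key_tip in the frame of lock_mark below -0.005 m), for 0.1 s.
4. the key is drawn out of the lock (z of key_tip in the frame of lock_mark above 0.003 m), for 0.1 s.
At the end, for the whole second after the job is handed in: The key stands at rest in the slot of its wooden block, upright within 0.1 rad and seated on its collar (within 3 mm), and the lock's plug is at home within 0.12 rad with the sprung stop released (horizontal distance between key_tip and block_slot below 0.008 m and z of key_head in the frame of block_slot below 0.031 m and angle between key_head's own z axis and vertical below 0.1 rad and linear speed of key below 0.02 m/s and value of joint plug below 0.12 rad and value of joint reset_contact below 0.02 rad); the robot touches nothing.
It fails at once if the key pushes or pulls on the control box or lock with more than 40 N (summed over all its contacts) (contact force between key and box above 40 N).
It fails at once if the robot itself presses on the control box with more than 15 N (contact force between any of the fingers, the arm and box above 15 N).
It fails at once if the sprung stop is strained (pressed more than 0.22 rad) (value of joint reset_contact above 0.22 rad).
It fails at once if a bystander is moved by more than 20 mm (distance of any of tub, spool, doming_block, scriber from where it was at the start of the episode above 0.02 m).
It also fails if it takes over 72 s, if anything falls off the work surface, if the arm or the gripper's body presses on something with over 40 N, if the wrist force passes 120 N, or if a joint passes its speed limit or range.

## Working session

There is one attempt and no reset: what is moved stays moved. The work goes in short steps, Python scripts to look and compute and a shell command to move; the robot and the scene stay as the last step left them, time stands still between calls to the robot, and variables do not carry over. Pictures are saved under pics/ and viewed, at most 10 in all, crops included, and the job is handed in when it is done.

```bash
ls; mkdir -p pics; python3 - <<'E'
from plant import *
import cv2,numpy as np
print(finger_overhang, get_obs())
for n in("side","top"):
    c=capture(n); cv2.imwrite(f"pics/{n}0.png",c["image"][:,:,::-1]); print(n,c["mtx"].tolist(),np.round(c["pose"],4).tolist(),[k for k in c])
E
```

```text
pics
11.0 {'time': 0.0, 'joint_positions': array([ 1.10595629e+00,  3.42728419e-01,  1.52504755e+00,  2.55591854e-05,
        1.27539855e+00, -1.45994333e-01]), 'dq': array([-0.00106815, -0.00011466,  0.00065761, -0.0011632 , -0.00062801,
       -0.00029683]), 'tau': array([-8.62434317e-04, -4.31244385e+01, -2.44219422e+01,  7.15573551e-02,
        5.60223078e-02, -1.40201573e-04]), 'tool_pos': array([164.35809009, 498.18460217, 237.03134423]), 'tcp_rot': array([-3.14003118e+00, -2.54303611e-04,  2.82273929e+00]), 'contact_force': array([0.38698285, 0.08429917, 0.68690981]), 'moment': array([-0.00585446,  0.03737339,  0.00748476]), 'finger_force': 0.0, 'grip_width': 91.50110346014289}
side [[567.5529999315195, 0.0, 313.9060821696527], [0.0, 567.5529999315195, 222.04536765585067], [0.0, 0.0, 1.0]] [[-0.975, 0.1135, -0.1909, 372.9552], [-0.2219, -0.5363, 0.8144, 1114.6344], [-0.01, 0.8364, 0.5481, 801.4099], [0.0, 0.0, 0.0, 1.0]] ['image', 'mtx', 'pose']
top [[558.0105384179875, 0.0, 323.2369007378418], [0.0, 558.0105384179875, 238.46641432099645], [0.0, 0.0, 1.0]] [[0.0061, 0.997, -0.0773, 533.7476], [-0.9997, 0.0078, 0.0217, 33.7412], [0.0222, 0.0771, 0.9968, 1208.7159], [0.0, 0.0, 0.0, 1.0]] ['image', 'mtx', 'pose']
```

View pics/side0.png

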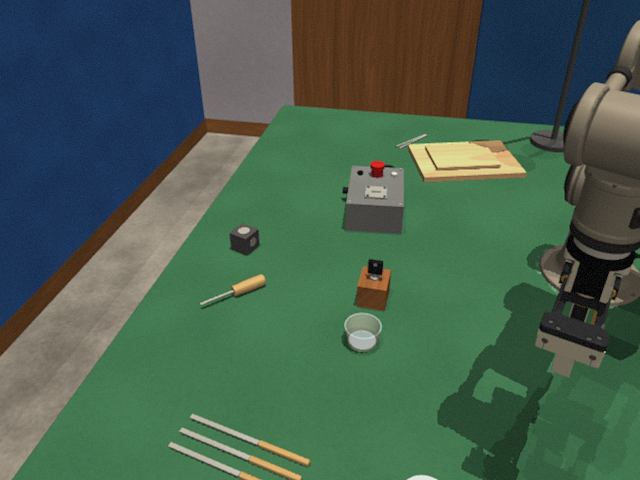

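View pics/top0.png

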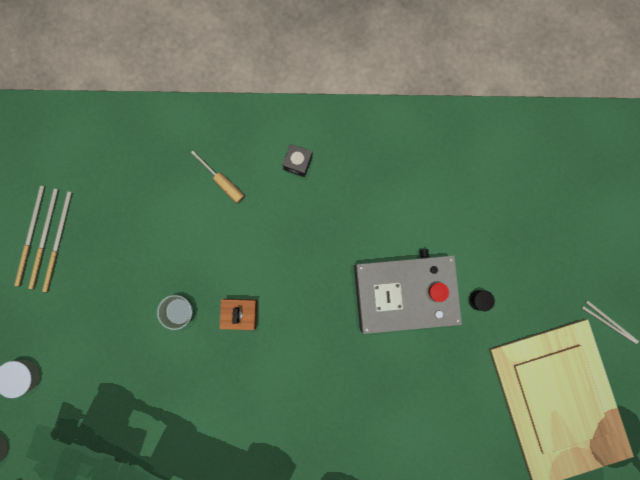

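The side view shows the block and key at (374,285), the tub at (363,333) and the box with its lock plate at (376,191). In the top view the key head is at (237,315), the block at (238,315), the lock slot at (388,297) and the tub at (175,312). Next I'll measure these from an enlarged crop.

```bash
cat > h.py <<'E'
import cv2,numpy as np
def ray(c,uv):
    K,P=c["mtx"],c["pose"]
    d=np.array([(uv[0]-K[0,2])/K[0,0],-(uv[1]-K[1,2])/K[1,1],-1.])
    return P[:3,3],P[:3,:3]@d
def plane(c,uv,z):
    o,d=ray(c,uv); return o+d*(z-o[2])/d[2]
def proj(c,p):
    P=c["pose"]; q=P[:3,:3].T@(np.asarray(p,float)-P[:3,3]); q=c["mtx"]@np.array([q[0],-q[1],-q[2]]); return q[:2]/q[2]
def blobs(mask,x0=0,y0=0,amin=5):
    n,l,s,ce=cv2.connectedComponentsWithStats(mask.astype(np.uint8))
    out=[]
    for i in range(1,n):
        if s[i,4]>=amin:
            pts=np.argwhere(l==i)[:,::-1].astype(np.float32)
            out.append((ce[i]+[x0,y0],s[i,4],cv2.minAreaRect(pts)))
    return sorted(out,key=lambda b:-b[1])
E
python3 - <<'E'
from plant import *
from h import *
c=capture("top"); im=c["image"].astype(int); s=capture("side")
a=im[285:345,205:275]; b=im[245:345,345:470]
A=cv2.resize(a.astype(np.uint8),None,fx=5,fy=5,interpolation=0); B=cv2.resize(b.astype(np.uint8),None,fx=3.5,fy=3.5,interpolation=0)
S=cv2.resize(s["image"][150:310,330:420],None,fx=3,fy=3,interpolation=0)
W=np.zeros((600,800,3),np.uint8); W[:300,:350]=A; W[:min(350,B.shape[0]),355:355+B.shape[1]][:,:445]=B[:350,:445]
W[300:600,:270]=S[180:480]
W[355:600,300:570]=S[:245]
cv2.imwrite("pics/crop1.png",W[:,:,::-1])
# block: orange-brown
m=(im[:,:,0]-im[:,:,2]>60)&(im[:,:,0]>im[:,:,1]+50)
for x in blobs(m[285:345,205:275],205,285,50): print("wood",x)
p=im[280:315,370:408]; mn=p.min(2)
for x in blobs(mn>140,370,280,50): print("plate",x)
m2=(mn<110); 
for x in blobs(m2,370,280,5): print("dark",x)
k=a.max(2)<50
for x in blobs(k,205,285,8): print("black",x)
r=(b[:,:,0]>b[:,:,1]+25)
E
```

```text
wood (array([237.28903226, 314.44645161]), np.int32(775), ((32.23656463623047, 29.322357177734375), (33.55421829223633, 28.683443069458008), 2.385944128036499))
plate (array([387.83040936, 296.76754386]), np.int32(684), ((17.9554443359375, 16.55445671081543), (27.761539459228516, 27.66203498840332), 84.2894058227539))
dark (array([387.84615385, 296.65384615]), np.int32(26), ((18.0, 16.5), (11.0, 2.0), 90.0))
dark (array([397., 285.]), np.int32(5), ((27.000003814697266, 4.999999523162842), (1.4142134189605713, 1.4142134189605713), 45.0))
dark (array([399., 306.]), np.int32(5), ((29.000001907348633, 26.000001907348633), (1.4142134189605713, 1.4142134189605713), 45.0))
black (array([236.75471698, 313.37735849]), np.int32(53), ((31.5, 29.5), (15.0, 5.0), 90.0))
black (array([256.13333333, 312.93333333]), np.int32(30), ((51.11027526855469, 28.522602081298828), (1.2213847637176514, 27.018512725830078), 2.12109637260437))
```

View pics/crop1.png

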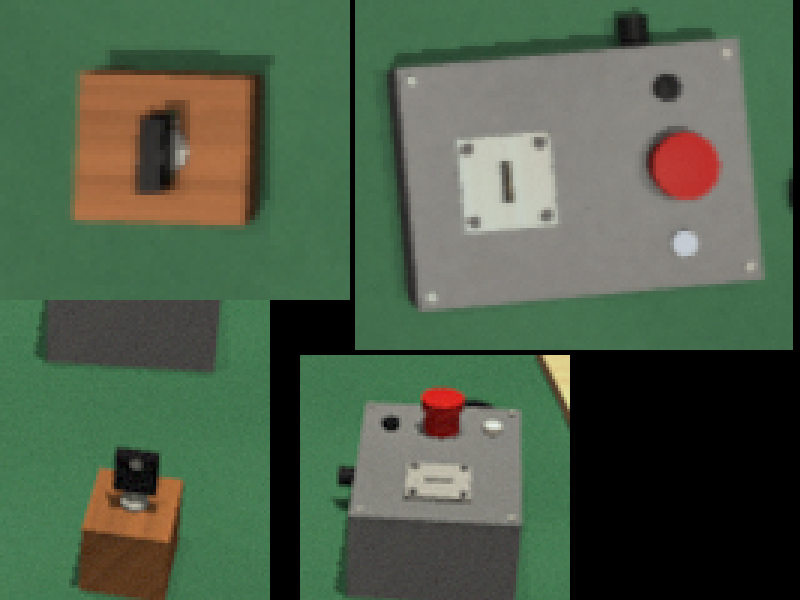

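The crop shows the head upright in the block, and the lock slot dark and near-vertical at (387.8,296.7). I'll compute positions from both views.

```bash
python3 - <<'E'
from plant import *
from h import *
t=capture("top"); s=capture("side"); im=t["image"].astype(int); si=s["image"].astype(int)
def quad(mask):
    cs,_=cv2.findContours(mask.astype(np.uint8),0,1); c=max(cs,key=cv2.contourArea)
    return cv2.minAreaRect(cv2.convexHull(c))
m=np.zeros(im.shape[:2],bool); w=(im[:,:,0]-im[:,:,2]>60)&(im[:,:,0]>im[:,:,1]+50); m[285:345,205:275]=w[285:345,205:275]
br=quad(m); P=[plane(t,p,55) for p in cv2.boxPoints(br)]
print("block corners",np.round(P,1).tolist()); print("centre",np.mean(P,0), [np.linalg.norm(P[i]-P[i-1]) for i in range(4)])
for i in range(2): e=P[i+1]-P[i]; print("edge yaw",np.degrees(np.arctan2(e[1],e[0])))
# plate
m=np.zeros_like(m); m[280:315,370:408]=(im.min(2)>135)[280:315,370:408]
pr=quad(m); Q=[plane(t,p,85) for p in cv2.boxPoints(pr)]
print("plate",np.round(Q,1).tolist(),np.mean(Q,0),[np.linalg.norm(Q[i]-Q[i-1]) for i in range(4)])
for i in range(2): e=Q[i+1]-Q[i]; print("edge yaw",np.degrees(np.arctan2(e[1],e[0])))
# slots by darkness weights
def slot(c,u0,u1,v0,v1,bg):
    g=c["image"].astype(float).mean(2)[v0:v1,u0:u1]; wt=np.clip(bg-g,0,None); wt[wt<25]=0
    v,u=np.mgrid[v0:v1,u0:u1]; uv=np.array([(wt*u).sum(),(wt*v).sum()])/wt.sum()
    d=np.stack([(u-uv[0]).ravel(),(v-uv[1]).ravel()]); C=(d*wt.ravel())@d.T; ev,V=np.linalg.eigh(C)
    e=V[:,1]; A=plane(c,uv+8*e,85)-plane(c,uv-8*e,85)
    print("slot",uv,plane(c,uv,85),"yaw",np.degrees(np.arctan2(A[1],A[0])))
slot(t,382,394,288,306,170)
slot(s,368,385,186,197,170)
# side: wood top and black head
k=si[255:285,360:390].max(2)<45
for b in blobs(k,360,255,8): print("head side",b)
E
```

```text
block corners [[438.4, 218.5, 55.0], [497.0, 217.2, 55.0], [494.5, 148.7, 55.0], [435.8, 150.2, 55.0]]
centre [466.42685714 183.67132712  55.        ] [np.float64(68.32840287453875), np.float64(58.607514472374106), np.float64(68.60101112012467), np.float64(58.67019651729571)]
edge yaw -1.2364021570004062
edge yaw -92.07167193296804
plate [[530.0, -90.1, 85.0], [535.5, -147.6, 85.0], [479.1, -152.5, 85.0], [473.7, -95.2, 85.0]] [ 504.57373261 -121.32059302   85.        ] [np.float64(56.5708749093751), np.float64(57.7947235183568), np.float64(56.65659181577259), np.float64(57.57557643431299)]
edge yaw -84.49368034591441
edge yaw -175.03683194365172
slot [387.8584583  296.65153907] [ 504.60016318 -121.25840243   85.        ] yaw -176.13814696580644
slot [376.44211629 190.63305395] [ 500.88137857 -122.66897621   85.        ] yaw 8.310056991153402
head side (array([375.14792899, 267.00591716]), np.int32(169), ((15.14344310760498, 11.922131538391113), (13.489826202392578, 13.761433601379395), 5.19442892074585))
```

```bash
python3 -m inch '[0,0,-0.0645,0,0,0,-0.1, 0,0,-0.0645,-0.01,-0.01,0,-0.1, 0,0,-0.0645,-0.02,-0.02,0,-0.1, 0,0,0,-0.0324,-0.0318,0,-0.1, 0,0,0,-0.0324,-0.0318,0,-0.1, 0,0,0,-0.0324,-0.0318,0,-0.1, 0,0,0,-0.0324,-0.0318,0,-0.1, 0,0,0,-0.0324,-0.0318,0,-0.1, 0,0,0,-0.0324,-0.0318,0,-0.1, 0,0,0,-0.0324,-0.0318,0,-0.1]'
python3 -m inch '[0,0,0,-0.0324,-0.0318,0,-0.1, 0,0,0,-0.0324,-0.0318,0,-0.1, 0,0,0,-0.0324,-0.0318,0,-0.1, 0,0,0,0,0,0,-0.1, 0,0,0,0,0,0,-0.1]'
python3 - <<'E'
from plant import *
from h import *
print(get_obs()["joint_positions"])
t=capture("top"); s=capture("side")
for z in (83,99): print("head side",plane(s,(375.15,267),z),"top",plane(t,(235.3,315.4),z))
si=s["image"]; cv2.imwrite("pics/s2.png",cv2.resize(si[150:330,290:450],None,fx=3.3,fy=3.3,interpolation=0)[:,:,::-1])
k=si[255:285,360:390].max(2)<45
for b in blobs(k,360,255,8): print("head side",b)
E
```

```text
time: 1.13
tool_pos: [361.7, 286.5, 237.9]
tcp_rot: [3.141, 0.0, 3.113]
contact_force: [0.1, 0.8, -0.5]
grip_width: 50.3
finger_force: 0.0
time: 1.55
tool_pos: [437.2, 208.1, 237.4]
tcp_rot: [3.142, -0.001, 3.109]
contact_force: [-0.1, 0.1, 0.1]
grip_width: 50.6
finger_force: 0.0
[ 2.85728375e-01  2.67864688e-01  1.63159906e+00  2.16824415e-04
  1.24260412e+00 -1.25284106e+00]
head side [462.54501432 185.56632911  83.        ] top [465.64540329 183.87191626  83.        ]
head side [460.54972232 206.25798247  99.        ] top [466.61335252 181.73808227  99.        ]
head side (array([375.0625    , 267.00568182]), np.int32(176), ((14.961538314819336, 11.80769157409668), (13.767855644226074, 13.767854690551758), 7.125016689300537))
```

View pics/s2.png

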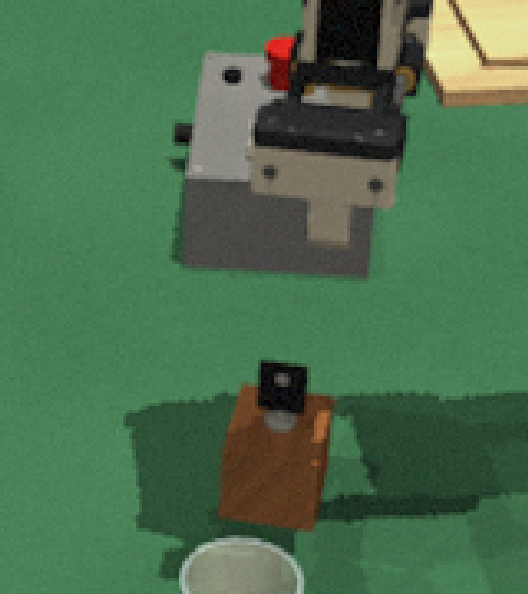

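The side view shows the gripper still clear above, the head at crop (283,387), and the near fingertip at crop (329,245). I'll centre above the key, lower, and compare finger and head in the same image.

```bash
python3 -m inch '[0,0,0,-0.0117,-0.0095,0.02,-0.1, 0,0,0,-0.0117,-0.0095,0.04,-0.1, 0,0,0,-0.0118,-0.0095,0.04,-0.1,0,0,0,0,0,0.03,-0.1,0,0,0,0,0,0,-0.1,0,0,0,0,0,0,-0.1]'
python3 - <<'E'
from plant import *
from h import *
o=get_obs(); print(o["tool_pos"],o["tcp_rot"])
s=capture("side"); si=s["image"]
x=o["tool_pos"]; print("finger tip proj",proj(s,x+[0,0,-11]),"head proj", proj(s,[464.7,184.5,83]))
cv2.imwrite("pics/s3.png",cv2.resize(si[190:310,320:430],None,fx=5,fy=5,interpolation=0)[:,:,::-1])
E
```

```text
time: 2.15
tool_pos: [462.5, 186.8, 133.4]
tcp_rot: [-3.141, -0.003, 3.115]
contact_force: [0.2, -1.0, 1.2]
grip_width: 50.7
finger_force: 0.0
[462.46910336 186.77730658 133.3705905 ] [-3.14117589e+00 -2.74959075e-03  3.11470463e+00]
finger tip proj [376.06679213 251.88845609] head proj [374.17747518 266.55428949]
```

View pics/s3.png

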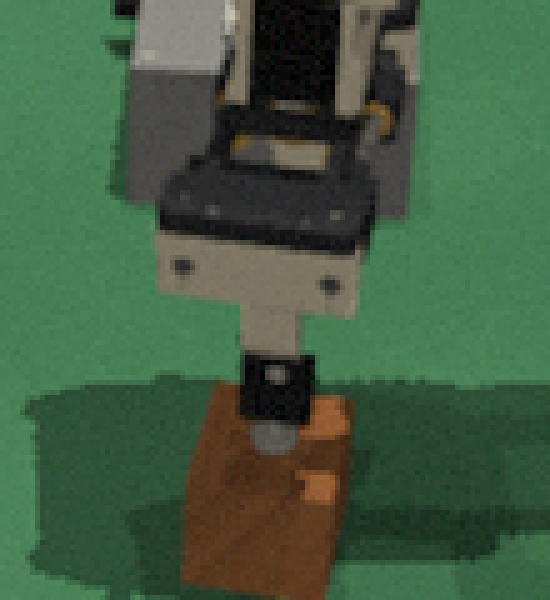

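The near fingertip spans crop 242–298 at row 353 (u≈373.5), and the head is centred at crop (278,388), u≈375.1. I'll compute the side camera's bias from the finger.

```bash
python3 - <<'E'
from plant import *
from h import *
o=get_obs(); x=o["tool_pos"]; s=capture("side"); t=capture("top")
for dy in (25,33,40):
    print(dy,proj(s,x+[-.03*dy,dy,-11]),"x if obs", plane(s,(373.5,260.3),x[2]-11))
g=s["image"][250:262,355:395].astype(int)
print(g[6:12].mean(2).astype(int)[:,5:32])
E
python3 -m inch '[0,0,0,0,0,0,-0.1]'
```

```text
25 [374.2390096  258.69485704] x if obs [463.52523773 217.49298901 123.69250416]
33 [373.81029436 261.10353738] x if obs [463.52523773 217.49298901 123.69250416]
40 [373.43101644 263.23446056] x if obs [463.52523773 217.49298901 123.69250416]
[[ 95  94  94  91  96  93  97 101 108 113 112 110 113 113 110 113 111 115
  113  95  93  92  96  93  95  98  95]
 [ 93  95  96  93  92  95  98 105 109 114 112 114 112 113 112 114 116 112
  108  96  93  96  94  93  94  96  95]
 [ 94  91  93  91  96  93  92 101 104 103 103 106 110 111 116 113 109 114
  102  90  93  94  94  93  95  92  93]
 [ 95  95  99  93  93  93  94  98  88  81  90  95  96 102 101 103 106 107
  103  89  86  96  98  96  93  94  94]
 [ 94  96  90  91  94  88  97  97  76  46  57  66  65  67  69  79  77  89
   94  68  67  80  78  88  94  91  94]
 [ 97  93  93  95  98  95  97  89  53  15   9  10  17  21  25  46  47  56
   67  42  23  14  32  80  95  97  95]]
time: 2.38
tool_pos: [464.4, 186.6, 135.5]
tcp_rot: [3.141, 0.003, 3.114]
contact_force: [-0.7, 0.8, -0.0]
grip_width: 50.4
finger_force: 0.0
```

```bash
python3 -m inch '[0,0,0,0.0019,-0.0019,0.02,-0.1, 0,0,0,0,0,0.03,-0.1, 0,0,0,0,0,0.02,-0.1, 0,0,0,0,0,0.004,-0.1, 0,0,0,0,0,0,-0.1,0,0,0,0,0,0,-0.1]'
python3 -m inch '[0,0,0,0,0,0,0.2,0,0,0,0,0,0,0.5,0,0,0,0,0,0,0.7,0,0,0,0,0,0,0.8,0,0,0,0,0,0,0.9,0,0,0,0,0,0,1,0,0,0,0,0,0,1,0,0,0,0,0,0,1,0,0,0,0,0,0,1,0,0,0,0,0,0,1]'
```

```text
time: 2.88
tool_pos: [463.0, 184.7, 75.7]
tcp_rot: [3.141, 0.002, 3.113]
contact_force: [-0.0, -0.4, 0.1]
grip_width: 50.7
finger_force: 0.0
time: 3.72
tool_pos: [462.2, 184.4, 74.6]
tcp_rot: [3.142, 0.0, 3.113]
contact_force: [-0.5, -0.3, 0.6]
grip_width: 10.0
finger_force: 30.0
```

```bash
python3 -m inch '[0,0,0,0,0,-0.02,1,0,0,0,0,0,-0.035,1,0,0,0,0,0,-0.035,1,0,0,0,0,0,-0.03,1,0,0,-0.0392,0,0,0,1,0,0,-0.0392,0,0,0,1,0,0,0,0,0,0,1]'
python3 -m inch '[0,0,0,-0.0016,-0.02,0,1,0,0,0,-0.0016,-0.0429,0,1,0,0,0,-0.0016,-0.0429,0,1,0,0,0,-0.0016,-0.0429,0,1,0,0,0,-0.0016,-0.0429,0,1,0,0,0,-0.0016,-0.0429,0,1,0,0,0,-0.0016,-0.0429,0,1,0,0,0,-0.0016,-0.0429,0,1,0,0,0,-0.0016,-0.0429,0,1,0,0,0,-0.0016,-0.0229,0,1]'
python3 -m inch '[0,0,0,0,0,0,1,0,0,0,0,0,0.01,1,0,0,0,0,0,0,1,0,0,0,0,0,0,1]'
python3 - <<'E'
from plant import *
from h import *
o=get_obs(); print(o["tool_pos"],o["tcp_rot"],o["joint_positions"],o["grip_width"])
s=capture("side"); si=s["image"]; x=o["tool_pos"]
print("tip pred",proj(s,x+[0,0,-65]),"slot pred",proj(s,[501.6,-122.2,85]))
cv2.imwrite("pics/s4.png",cv2.resize(si[130:250,320:430],None,fx=5,fy=5,interpolation=0)[:,:,::-1])
E
```

```text
time: 4.3
tool_pos: [462.2, 184.4, 170.8]
tcp_rot: [3.141, 0.001, -3.05]
contact_force: [-0.6, 0.3, -0.4]
grip_width: 9.8
finger_force: 30.0
time: 5.13
tool_pos: [502.4, -125.6, 170.0]
tcp_rot: [-3.141, -0.0, -3.057]
contact_force: [0.2, 0.4, -0.4]
grip_width: 10.2
finger_force: 30.0
time: 5.47
tool_pos: [501.7, -120.8, 161.6]
tcp_rot: [3.14, -0.002, -3.052]
contact_force: [0.4, -0.2, -0.4]
grip_width: 9.9
finger_force: 30.0
[ 501.69918001 -120.77326529  161.56250417] [ 3.14013417e+00 -2.04772217e-03 -3.05192302e+00] [-3.85050329e-01  4.02471637e-01  1.65938509e+00  4.09076137e-04
  1.08222390e+00 -2.04570725e+00] 9.936454851060255
tip pred [376.24899844 186.95825277] slot pred [376.1322154  190.69536548]
```

View pics/s4.png

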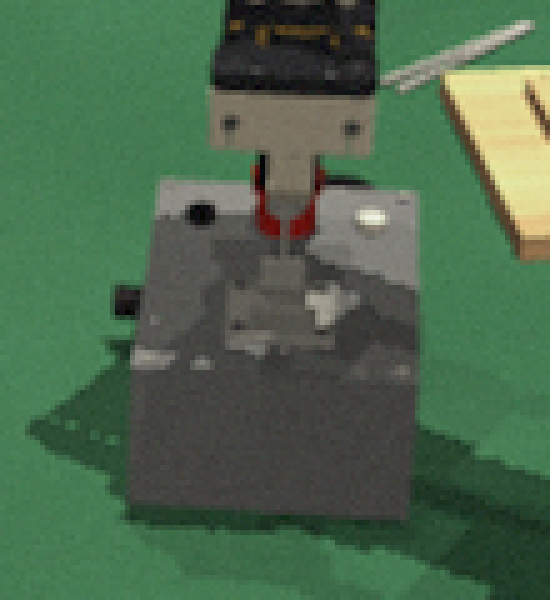

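The bit hangs over the plate with its tip at crop (283,291), pixel ≈(376.1,187.7). It is about 1 mm to +x of the slot, so I'll correct that and feel downward gently.

```bash
python3 -m inch '[0,0,0,0.0011,0,0.004,1,0,0,0,0,0,0.004,1,0,0,0,0,0,0.002,1,0,0,0,0,0,0,1]'
python3 -m inch '[0,0,0,0,0,0.00125,1,0,0,0,0,0,0.00125,1,0,0,0,0,0,0,1,0,0,0,0,0,0,1]'; python3 -m inch '[0,0,0,0,0,0.00125,1,0,0,0,0,0,0,1,0,0,0,0,0,0,1]';python3 -m inch '[0,0,0,0,0,0.00125,1,0,0,0,0,0,0,1,0,0,0,0,0,0,1]'
```

```text
time: 5.85
tool_pos: [501.3, -121.8, 154.1]
tcp_rot: [3.141, -0.001, -3.052]
contact_force: [-0.4, -0.4, 0.0]
grip_width: 9.8
finger_force: 30.0
time: 6.18
tool_pos: [501.6, -122.3, 152.5]
tcp_rot: [3.142, 0.0, -3.053]
contact_force: [0.2, 0.5, -0.8]
grip_width: 9.9
finger_force: 30.0
time: 6.43
tool_pos: [501.5, -122.2, 151.5]
tcp_rot: [3.141, -0.0, -3.053]
contact_force: [-0.1, 0.4, -0.3]
grip_width: 9.8
finger_force: 30.0
time: 6.68
tool_pos: [501.5, -122.2, 150.5]
tcp_rot: [3.141, -0.0, -3.053]
contact_force: [0.0, -0.0, -0.8]
grip_width: 10.0
finger_force: 30.0
```

```bash
f='tool_pos|force:'; for i in 1; do python3 -m inch '[0,0,0,0,0,0.00125,1,0,0,0,0,0,0,1,0,0,0,0,0,0,1]'|egrep "$f"; done; python3 -m inch '[0,0,0,0,0,0.00125,1,0,0,0,0,0,0,1,0,0,0,0,0,0,1]'|egrep "$f"
```

```text
tool_pos: [501.5, -122.2, 149.4]
contact_force: [-0.3, -0.2, -0.2]
finger_force: 30.0
tool_pos: [501.5, -122.2, 148.4]
contact_force: [-0.6, 0.4, -1.0]
finger_force: 30.0
```

```bash
f='tool_pos|contact'; python3 -m inch '[0,0,0,0,0,0.00125,1,0,0,0,0,0,0,1,0,0,0,0,0,0,1]'|egrep "$f"; python3 -m inch '[0,0,0,0,0,0.00125,1,0,0,0,0,0,0,1,0,0,0,0,0,0,1]'|egrep "$f"; python3 -m inch '[0,0,0,0,0,0.00063,1,0,0,0,0,0,0,1,0,0,0,0,0,0,1]'|egrep "$f"
```

```text
tool_pos: [501.5, -122.2, 147.4]
contact_force: [-0.6, -0.1, 0.4]
tool_pos: [501.5, -122.2, 146.5]
contact_force: [1.3, 0.4, -1.1]
tool_pos: [501.6, -122.2, 146.0]
contact_force: [0.1, -0.5, -0.1]
```

```bash
f='tool_pos|contact'; python3 -m inch '[0,0,0,0,0,0.00125,1,0,0,0,0,0,0.00125,1,0,0,0,0,0,0,1]'|egrep "$f"; python3 -m inch '[0,0,0,0,0,0.00125,1,0,0,0,0,0,0.00125,1,0,0,0,0,0,0,1]'|egrep "$f"; python3 -m inch '[0,0,0,0,0,0.00125,1,0,0,0,0,0,0.00125,1,0,0,0,0,0,0,1]'|egrep "$f"
```

```text
tool_pos: [501.4, -122.2, 143.8]
contact_force: [-0.0, -0.6, -0.7]
tool_pos: [501.5, -122.2, 141.8]
contact_force: [-0.0, 0.2, 0.1]
tool_pos: [501.5, -122.2, 139.8]
contact_force: [-0.5, 0.4, -1.5]
```

```bash
f='tool_pos|contact'; python3 -m inch '[0,0,0,0,0,0.0025,1,0,0,0,0,0,0.0025,1,0,0,0,0,0,0,1]'|egrep "$f"; python3 -m inch '[0,0,0,0,0,0.0025,1,0,0,0,0,0,0.0025,1,0,0,0,0,0,0,1]'|egrep "$f"; python3 -m inch '[0,0,0,0,0,0.0025,1,0,0,0,0,0,0.0025,1,0,0,0,0,0,0,1]'|egrep "$f"; python3 -m inch '[0,0,0,0,0,0.0025,1,0,0,0,0,0,0,1]'|egrep "$f"
```

```text
tool_pos: [501.3, -122.2, 135.6]
contact_force: [0.1, -0.0, -0.1]
tool_pos: [501.3, -122.1, 131.6]
contact_force: [0.2, 0.5, -1.4]
tool_pos: [501.4, -122.1, 127.6]
contact_force: [-0.4, -1.6, -0.8]
tool_pos: [501.4, -122.2, 125.7]
contact_force: [0.1, 0.1, -0.5]
```

```bash
f='tool_pos|contact'; python3 -m inch '[0,0,0,0,0,0.0012,1,0,0,0,0,0,0,1]'|egrep "$f"; python3 -m inch '[0,0,0,0,0,0.0012,1,0,0,0,0,0,0,1]'|egrep "$f"
```

```text
tool_pos: [501.5, -122.2, 124.9]
contact_force: [-0.8, -0.1, -0.3]
tool_pos: [501.5, -122.2, 124.0]
contact_force: [0.0, -1.0, 0.1]
```

```bash
f='tool_pos|contact'; python3 -m inch '[0,0,0,0,0,0.0007,1,0,0,0,0,0,0,1]'|egrep "$f"; python3 -m inch '[0,0,0,0,0,0.0007,1,0,0,0,0,0,0,1]'|egrep "$f";  python3 -m inch '[0,0,0,0,0,0.0007,1,0,0,0,0,0,0,1]'|egrep "$f"
```

```text
tool_pos: [501.5, -122.2, 123.4]
contact_force: [-0.5, 0.7, 0.4]
tool_pos: [501.5, -122.2, 122.9]
contact_force: [0.1, 0.1, -1.3]
tool_pos: [501.6, -122.3, 122.5]
contact_force: [0.3, 0.3, 0.6]
```

```bash
f='tool_pos|contact'; python3 -m inch '[0,0,0,0,0,0.0006,1,0,0,0,0,0,0,1]'|egrep "$f"; python3 -m inch '[0,0,0,0,0,0.0006,1,0,0,0,0,0,0,1]'|egrep "$f";  python3 -m inch '[0,0,0,0,0,0.0006,1,0,0,0,0,0,0,1]'|egrep "$f"; python3 -c "
from plant import *;o=get_obs();print(o['moment'],o['tcp_rot'],o['joint_positions'][5])"
```

```text
tool_pos: [501.7, -122.2, 122.4]
contact_force: [-1.3, 0.3, 3.4]
tool_pos: [501.7, -122.3, 122.3]
contact_force: [-2.5, 1.2, 7.9]
tool_pos: [501.8, -122.3, 122.2]
contact_force: [-2.5, 1.5, 11.5]
[0.30494859 0.70249987 0.05292674] [-3.14111166e+00  1.06928669e-03 -3.05246518e+00] -2.047530370862011
```

```bash
cat > m.py <<'E'
from plant import get_obs
import numpy as np
o=get_obs(); print("F",np.round(o["contact_force"],1),"M",np.round(o["moment"],3),"yaw %.3f"%o["tcp_rot"][2],"xyz",np.round(o["tool_pos"],1),"gw %.1f t %.1f"%(o["grip_width"],o["time"]))
E
python3 -m inch '[0,0,0,0,0,-0.0009,1,0,0,0,0,0,0,1,0,0,0,0,0,0,1]' >/dev/null; python3 m.py
python3 -m inch '[0,0,0.02,0,0,0,1,0,0,0.02,0,0,0,1,0,0,0,0,0,0,1]'>/dev/null; python3 m.py
python3 -m inch '[0,0,0.02,0,0,0,1,0,0,0.02,0,0,0,1,0,0,0,0,0,0,1]'>/dev/null; python3 m.py
python3 -m inch '[0,0,0.02,0,0,0,1,0,0,0.02,0,0,0,1,0,0,0,0,0,0,1]'>/dev/null; python3 m.py
```

```text
F [-1.3  1.3  7.9] M [0.226 0.438 0.053] yaw -3.052 xyz [ 501.7 -122.3  122.3] gw 9.7 t 11.2
F [-1.6  2.1  6.9] M [ 0.393  0.235 -0.041] yaw -3.114 xyz [ 501.9 -122.1  122.3] gw 9.8 t 11.4
F [-0.4  1.2  7.2] M [0.467 0.23  0.069] yaw 3.109 xyz [ 501.9 -122.   122.3] gw 9.7 t 11.7
F [-1.6  3.4  6.4] M [0.523 0.259 0.023] yaw 3.049 xyz [ 501.9 -121.9  122.3] gw 9.6 t 11.9
```

```bash

python3 -m inch '[0,0,0.027,0,0,-0.0005,1,0,0,0.027,0,0,0,1,0,0,0.027,0,0,0,1,0,0,0,0,0,0,1]'>/dev/null; python3 m.py
python3 -m inch '[0,0,0.027,0,0,0,1,0,0,0.027,0,0,0,1,0,0,0.027,0,0,0,1,0,0,0,0,0,0,1]'>/dev/null; python3 m.py
python3 -m inch '[0,0,0.027,0,0,0,1,0,0,0.027,0,0,0,1,0,0,0.027,0,0,0,1,0,0,0,0,0,0,1]'>/dev/null; python3 m.py; python3 -m inch '[0,0,0,0,0,0,1]'>/dev/null; python3 m.py;python3 -m inch '[0,0,0,0,0,0,1]'>/dev/null; python3 m.py
```

```text
F [-1.   2.   5.1] M [ 0.675 -0.002 -0.003] yaw 2.928 xyz [ 501.9 -121.8  122.3] gw 9.9 t 12.3
F [1.1 3.8 4.8] M [ 0.754 -0.018  0.059] yaw 2.807 xyz [ 501.9 -121.7  122.4] gw 9.9 t 12.6
F [0.4 3.1 4.6] M [ 0.92  -0.174  0.064] yaw 2.686 xyz [ 502.  -121.6  122.4] gw 9.6 t 12.9
F [0.2 4.  4.5] M [ 0.938 -0.13   0.016] yaw 2.688 xyz [ 502.  -121.6  122.4] gw 10.1 t 13.0
F [0.3 4.7 5. ] M [ 0.935 -0.093  0.011] yaw 2.688 xyz [ 502.  -121.6  122.4] gw 9.7 t 13.1
```

```bash
cat > m.py <<'E'
from plant import get_obs
import numpy as np
o=get_obs(); print("F",np.round(o["contact_force"],1),"M",np.round(o["moment"],3),"tau6 %.3f"%o["tau"][5],"turn %.3f"%(3.231-(o["tcp_rot"][2]%6.28318)),"q6 %.4f"%o["joint_positions"][5],"z %.1f t %.1f"%(o["tool_pos"][2],o["time"]))
E
python3 m.py
python3 -m inch '[0,0,0.027,0.0003,0.0006,0,1,0,0,0.027,0,0,0,1,0,0,0,0,0,0,1]'>/dev/null; python3 m.py; python3 -m inch '[0,0,0,0,0,0,1]'>/dev/null; python3 m.py
python3 -m inch '[0,0,0.02,0,0,0,1,0,0,0.02,0,0,0,1,0,0,0,0,0,0,1]'>/dev/null; python3 m.py; python3 -m inch '[0,0,0,0,0,0,1]'>/dev/null; python3 m.py
python3 -m inch '[0,0,0.02,0,0,0,1,0,0,0.02,0,0,0,1,0,0,0,0,0,0,1]'>/dev/null; python3 m.py; python3 -m inch '[0,0,0,0,0,0,1]'>/dev/null; python3 m.py
```

```text
F [0.3 4.7 5. ] M [ 0.935 -0.093  0.011] tau6 0.045 turn 0.543 q6 -1.5047 z 122.4 t 13.1
F [0.9 2.9 5. ] M [ 0.648 -0.187  0.048] tau6 0.606 turn 0.626 q6 -1.4211 z 122.4 t 13.3
F [1.7 3.7 4.7] M [ 0.781 -0.197  0.041] tau6 0.129 turn 0.624 q6 -1.4233 z 122.4 t 13.4
F [1.5 4.3 5.8] M [ 0.803 -0.227  0.075] tau6 0.437 turn 0.685 q6 -1.3620 z 122.3 t 13.7
F [1.4 4.2 5.5] M [ 0.762 -0.246  0.033] tau6 0.106 turn 0.684 q6 -1.3634 z 122.4 t 13.8
F [0.9 4.3 4.2] M [ 0.833 -0.3    0.035] tau6 0.440 turn 0.745 q6 -1.3020 z 122.3 t 14.0
F [1.1 4.2 5.2] M [ 0.854 -0.262  0.053] tau6 0.109 turn 0.744 q6 -1.3034 z 122.3 t 14.1
```

```bash

python3 -m inch '[0,0,0.02,0.0002,0.0004,0,1,0,0,0,0,0,0,1,0,0,0,0,0,0,1]'>/dev/null; python3 m.py; 
python3 -m inch '[0,0,0.02,0,0,0,1,0,0,0,0,0,0,1,0,0,0,0,0,0,1]'>/dev/null; python3 m.py; 
python3 -m inch '[0,0,0.02,0,0,0,1,0,0,0,0,0,0,1,0,0,0,0,0,0,1]'>/dev/null; python3 m.py
python3 -m inch '[0,0,0,0,0,0,1]'>/dev/null; python3 m.py
```

```text
F [1.  2.9 5.3] M [ 0.69  -0.321  0.029] tau6 0.106 turn 0.774 q6 -1.2728 z 122.4 t 14.3
F [1.6 3.3 5. ] M [ 0.679 -0.277  0.045] tau6 0.104 turn 0.804 q6 -1.2428 z 122.3 t 14.6
F [1.6 4.  4.8] M [ 0.722 -0.329  0.038] tau6 0.104 turn 0.833 q6 -1.2129 z 122.3 t 14.8
F [1.9 3.3 4.6] M [ 0.664 -0.29   0.05 ] tau6 0.049 turn 0.833 q6 -1.2130 z 122.3 t 14.9
```

```bash

python3 -m inch '[0,0,0.02,0,0,0,1,0,0,0,0,0,0,1,0,0,0,0,0,0,1]'>/dev/null; python3 m.py; 
python3 -m inch '[0,0,0.02,0,0,0,1,0,0,0,0,0,0,1,0,0,0,0,0,0,1]'>/dev/null; python3 m.py; 
python3 -m inch '[0,0,0.02,0,0,0,1,0,0,0,0,0,0,1,0,0,0,0,0,0,1]'>/dev/null; python3 m.py
```

```text
F [2.3 3.9 4.9] M [ 0.732 -0.35   0.055] tau6 0.104 turn 0.864 q6 -1.1828 z 122.4 t 15.2
F [1.3 3.3 4.1] M [ 0.759 -0.387 -0.002] tau6 0.105 turn 0.894 q6 -1.1528 z 122.3 t 15.4
F [2.2 3.8 4.8] M [ 0.821 -0.354  0.045] tau6 0.128 turn 0.923 q6 -1.1229 z 122.4 t 15.7
```

```bash

python3 -m inch '[0,0,0.02,0,0,0,1,0,0,0,0,0,0,1,0,0,0,0,0,0,1]'>/dev/null; python3 m.py; 
python3 -m inch '[0,0,0.02,0,0,0,1,0,0,0,0,0,0,1,0,0,0,0,0,0,1]'>/dev/null; python3 m.py
```

```text
F [1.8 4.6 4.9] M [ 0.829 -0.435  0.173] tau6 0.183 turn 0.953 q6 -1.0929 z 122.4 t 15.9
F [2.1 4.8 5.3] M [ 0.831 -0.48   0.156] tau6 0.206 turn 0.983 q6 -1.0630 z 122.3 t 16.2
```

```bash

python3 -m inch '[0,0,0.02,0,0,0,1,0,0,0,0,0,0,1,0,0,0,0,0,0,1]'>/dev/null; python3 m.py; 
python3 -m inch '[0,0,0.02,0,0,0,1,0,0,0,0,0,0,1,0,0,0,0,0,0,1]'>/dev/null; python3 m.py
```

```text
F [2.3 4.8 4.7] M [ 0.881 -0.555  0.186] tau6 0.221 turn 1.013 q6 -1.0330 z 122.4 t 16.4
F [2.1 4.5 4.2] M [ 0.94  -0.549  0.173] tau6 0.228 turn 1.043 q6 -1.0030 z 122.4 t 16.7
```

```bash

python3 -m inch '[0,0,0.02,0,0,0,1,0,0,0,0,0,0,1,0,0,0,0,0,0,1]'>/dev/null; python3 m.py; python3 -m inch '[0,0,0,0,0,0,1,0,0,0,0,0,0,1,0,0,0,0,0,0,1,0,0,0,0,0,0,1]'>/dev/null; python3 m.py
```

```text
F [2.5 4.7 4.9] M [ 0.917 -0.518  0.202] tau6 0.252 turn 1.073 q6 -0.9729 z 122.3 t 16.9
F [3.3 4.8 5. ] M [ 0.916 -0.502  0.195] tau6 0.193 turn 1.073 q6 -0.9730 z 122.4 t 17.3
```

```bash

python3 -m inch '[0,0,-0.02,0,0,0,1,0,0,-0.04,0,0,0,1,0,0,-0.04,0,0,0,1,0,0,-0.04,0,0,0,1,0,0,-0.04,0,0,0,1,0,0,-0.04,0,0,0,1,0,0,0,0,0,0,1]'>/dev/null; python3 m.py
python3 -m inch '[0,0,-0.04,0,-0.0005,0,1,0,0,-0.04,0,0,0,1,0,0,-0.04,0,0,0,1,0,0,-0.04,0,0,0,1,0,0,-0.04,0,0,0,1,0,0,-0.04,0,0,0,1,0,0,0,0,0,0,1]'>/dev/null; python3 m.py
python3 -m inch '[0,0,-0.04,0,-0.0005,0,1,0,0,-0.04,0,0,0,1,0,0,-0.04,0,0,0,1,0,0,-0.04,0,0,0,1,0,0,0,0,0,0,1,0,0,0,0,0,0,1]'>/dev/null; python3 m.py
```

```text
F [1.2 3.9 5.2] M [ 0.647 -0.421 -0.022] tau6 -0.815 turn 0.741 q6 -1.3058 z 122.3 t 17.9
F [1.8 1.9 5.2] M [ 0.679 -0.391 -0.024] tau6 -0.814 turn 0.380 q6 -1.6666 z 122.4 t 18.4
F [1.7 3.7 4.7] M [ 0.745 -0.461 -0.034] tau6 -0.141 turn 0.143 q6 -1.9045 z 122.4 t 18.9
```

```bash

python3 -m inch '[0,0,-0.025,0,0,0,1,0,0,-0.025,0,0,0,1,0,0,-0.025,0,0,0,1,0,0,0,0,0,0,1,0,0,0,0,0,0,1]'>/dev/null; python3 m.py
python3 -m inch '[0,0,-0.02,0,0,0,1,0,0,0,0,0,0,1,0,0,0,0,0,0,1]'>/dev/null; python3 m.py
python3 -m inch '[0,0,-0.02,0,0,0,1,0,0,0,0,0,0,1,0,0,0,0,0,0,1]'>/dev/null; python3 m.py
```

```text
F [1.5 3.4 4.8] M [ 0.61  -0.437 -0.036] tau6 -0.104 turn 0.031 q6 -2.0169 z 122.4 t 19.4
F [1.  2.9 5. ] M [ 0.629 -0.393 -0.031] tau6 -0.093 turn 0.001 q6 -2.0468 z 122.4 t 19.6
F [1.9 2.6 5.4] M [ 0.549 -0.414 -0.051] tau6 -0.092 turn -0.029 q6 -2.0768 z 122.3 t 19.9
```

```bash

python3 -m inch '[0,0,-0.015,0,0,0,1,0,0,0,0,0,0,1,0,0,0,0,0,0,1]'>/dev/null; python3 m.py
python3 -m inch '[0,0,0.02,0,0,0,1,0,0,0.01,0,-0.0005,0,1,0,0,0,0,0,0,1,0,0,0,0,0,0,1]'>/dev/null; python3 m.py
python3 -m inch '[0,0,0,0,0,-0.0015,1,0,0,0,0,0,-0.0025,1,0,0,0,0,0,0,1,0,0,0,0,0,0,1]'>/dev/null; python3 m.py
```

```text
F [2.3 2.  4.7] M [ 0.591 -0.415 -0.015] tau6 -0.082 turn -0.051 q6 -2.0993 z 122.4 t 20.1
F [1.3 2.3 5.3] M [ 0.557 -0.266 -0.005] tau6 0.029 turn -0.006 q6 -2.0549 z 122.3 t 20.4
F [-0.9  1.1 -0.5] M [0.193 0.133 0.006] tau6 -0.018 turn -0.005 q6 -2.0532 z 124.9 t 20.8
```

Plug is home. Next I'll draw the key out gently, watching the forces.

```bash

python3 -m inch '[0,0,0,0,0,-0.004,1,0,0,0,0,0,-0.004,1,0,0,0,0,0,0,1]'>/dev/null; python3 m.py
python3 -m inch '[0,0,0,0,0,-0.005,1,0,0,0,0,0,-0.005,1,0,0,0,0,0,0,1]'>/dev/null; python3 m.py
python3 -m inch '[0,0,0,0,0,-0.005,1,0,0,0,0,0,-0.005,1,0,0,0,0,0,-0.005,1,0,0,0,0,0,0,1]'>/dev/null; python3 m.py
python3 -m inch '[0,0,0,0,0,-0.01,1,0,0,0,0,0,-0.01,1,0,0,0,0,0,-0.01,1,0,0,0,0,0,0,1,0,0,0,0,0,0,1]'; python3 m.py
```

```text
F [ 0.   0.2 -0.7] M [0.266 0.053 0.001] tau6 -0.014 turn -0.004 q6 -2.0528 z 132.3 t 21.0
F [ 0.7  0.7 -0.3] M [0.182 0.004 0.027] tau6 -0.004 turn -0.004 q6 -2.0526 z 140.7 t 21.3
F [ 1.  -0.4 -0.9] M [-0.008  0.029 -0.007] tau6 0.001 turn -0.004 q6 -2.0526 z 152.7 t 21.6
time: 22.02
tool_pos: [501.7, -122.6, 176.4]
tcp_rot: [-3.141, 0.001, -3.048]
contact_force: [0.0, 0.5, -1.1]
grip_width: 10.0
finger_force: 30.0
F [ 0.   0.5 -1.1] M [0.03  0.017 0.004] tau6 -0.001 turn -0.004 q6 -2.0526 z 176.4 t 22.0
```

```bash

python3 -m inch '[0,0,0,0.0013,0.02,0,1,0,0,0,0.0013,0.0429,0,1,0,0,0,0.0013,0.0429,0,1,0,0,0,0.0013,0.0429,0,1,0,0,0,0.0013,0.0429,0,1,0,0,0,0.0013,0.0429,0,1,0,0,0,0.0013,0.0429,0,1,0,0,0,0.0013,0.0429,0,1,0,0,0,0.0013,0.0429,0,1,0,0,0,0.0012,0.0235,0,1]' >/dev/null
python3 -m inch '[0,0,0.0408,0,0,0,1,0,0,0.0407,0,0,0,1,0,0,0,0,0,0.03,1,0,0,0,0,0,0.02,1,0,0,0,0,0,0,1,0,0,0,0,0,0,1,0,0,0,0,0,0,1,0,0,0,0,0,0,1]'
python3 - <<'E'
from plant import *
from h import *
o=get_obs(); print(o["tool_pos"],o["tcp_rot"])
s=capture("side"); si=s["image"]; x=o["tool_pos"]
print("tip pred",proj(s,x+[0,0,-65]),"head pred",proj(s,x+[0,0,8]))
cv2.imwrite("pics/s5.png",cv2.resize(si[190:310,320:430],None,fx=5,fy=5,interpolation=0)[:,:,::-1])
E
```

```text
time: 23.52
tool_pos: [462.8, 184.7, 136.7]
tcp_rot: [3.141, 0.002, 3.113]
contact_force: [-0.4, 0.3, -0.6]
grip_width: 9.8
finger_force: 30.0
[462.83772023 184.7193816  136.72117645] [3.14100907e+00 1.87049170e-03 3.11278320e+00]
tip pred [374.79596947 271.05833894] head pred [376.57957841 242.23859481]
```

View pics/s5.png

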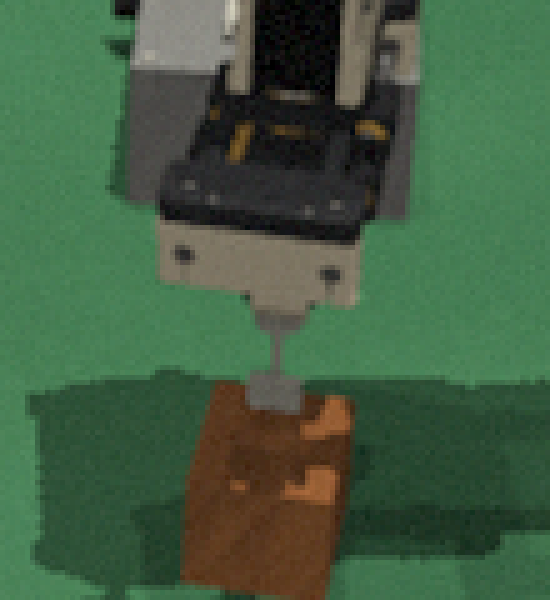

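The key hangs upright, with its tip at crop (273,412), pixel ≈(374.1,271.9), as predicted. Next I'll lower it back into the slot.

```bash

python3 -m inch '[0,0,0,0,0,0.01,1,0,0,0,0,0,0.01,1,0,0,0,0,0,0.005,1,0,0,0,0,0,0,1,0,0,0,0,0,0,1]'>/dev/null; python3 m.py
python3 -m inch '[0,0,0,0,0,0.008,1,0,0,0,0,0,0.008,1,0,0,0,0,0,0,1]'>/dev/null; python3 m.py
python3 -m inch '[0,0,0,0,0,0.01,1,0,0,0,0,0,0.01,1,0,0,0,0,0,0.01,1,0,0,0,0,0,0,1,0,0,0,0,0,0,1]'>/dev/null; python3 m.py
```

```text
F [ 0.6  0.4 -0.9] M [ 0.005  0.028 -0.038] tau6 0.000 turn 0.118 q6 -1.3163 z 115.2 t 24.0
F [-0.7 -0.6 -1.2] M [ 0.012  0.031 -0.008] tau6 -0.000 turn 0.118 q6 -1.3163 z 101.6 t 24.2
F [ 0.5  1.5 -0.6] M [ 0.059  0.024 -0.003] tau6 0.000 turn 0.118 q6 -1.3163 z 78.2 t 24.6
```

```bash

python3 -m inch '[0,0,0,0,0,0.0025,1,0,0,0,0,0,0,1,0,0,0,0,0,0,1]'>/dev/null; python3 m.py
python3 -m inch '[0,0,0,0,0,0.001,1,0,0,0,0,0,0,1,0,0,0,0,0,0,1]'>/dev/null; python3 m.py
python3 -m inch '[0,0,0,0,0,0.0008,1,0,0,0,0,0,0,1,0,0,0,0,0,0,1]'>/dev/null; python3 m.py
```

```text
F [-0.1 -0.  -0.2] M [ 0.037 -0.01   0.024] tau6 0.000 turn 0.118 q6 -1.3163 z 77.1 t 24.9
F [ 1.3  0.9 -1.7] M [0.061 0.026 0.003] tau6 0.000 turn 0.118 q6 -1.3163 z 76.2 t 25.1
F [ 0.6  0.6 -1.3] M [ 0.041  0.063 -0.038] tau6 0.000 turn 0.118 q6 -1.3163 z 75.4 t 25.4
```

```bash

python3 -m inch '[0,0,0,0,0,0.0007,1,0,0,0,0,0,0,1,0,0,0,0,0,0,1]'>/dev/null; python3 m.py
python3 -m inch '[0,0,0,0,0,0.0006,1,0,0,0,0,0,0,1,0,0,0,0,0,0,1]'>/dev/null; python3 m.py
```

```text
F [-1.1 -0.5 -0.9] M [ 0.002 -0.048  0.013] tau6 -0.000 turn 0.118 q6 -1.3163 z 74.9 t 25.6
F [-1.  -1.   1.5] M [ 0.032  0.097 -0.01 ] tau6 0.000 turn 0.118 q6 -1.3163 z 74.6 t 25.9
```

```bash

python3 -m inch '[0,0,0,0,0,0,0.7,0,0,0,0,0,0,0.5,0,0,0,0,0,0,0.3,0,0,0,0,0,0,0.1,0,0,0,0,0,0,-0.1,0,0,0,0,0,0,-0.1,0,0,0,0,0,0,-0.1,0,0,0,0,0,0,-0.1]'
python3 -m inch '[0,0,0,0,0,-0.01,-0.1,0,0,0,0,0,-0.02,-0.1,0,0,0,0,0,-0.04,-0.1,0,0,0,0,0,-0.04,-0.1,0,0,0,0,0,-0.04,-0.1,0,0,0,-0.01,0,-0.02,-0.1,0,0,0,0,0,0,-0.1,0,0,0,0,0,0,-0.1,0,0,0,0,0,0,-0.1]'
python3 - <<'E'
from plant import *
from h import *
s=capture("side"); si=s["image"]
W=np.zeros((600,800,3),np.uint8)
W[:600,:400]=cv2.resize(si[240:340,335:401],(400,600),interpolation=0)
W[:400,400:]=cv2.resize(si[120:250,320:450],(400,400),interpolation=0)
cv2.imwrite("pics/s6.png",W[:,:,::-1])
k=si[255:285,360:390].max(2)<45
for b in blobs(k,360,255,8): print("head side",b)
E
```

```text
time: 26.57
tool_pos: [462.1, 184.6, 74.4]
tcp_rot: [3.142, 0.0, 3.113]
contact_force: [-0.1, 0.2, -0.5]
grip_width: 49.7
finger_force: 0.0
time: 27.32
tool_pos: [469.3, 184.2, 209.6]
tcp_rot: [-3.141, -0.002, 3.113]
contact_force: [-0.4, 0.3, 0.2]
grip_width: 50.4
finger_force: 0.0
head side (array([374.9076087 , 267.41847826]), np.int32(184), ((14.819999694824219, 12.260000228881836), (14.142135620117188, 13.859292984008789), 8.130102157592773))
```

View pics/s6.png

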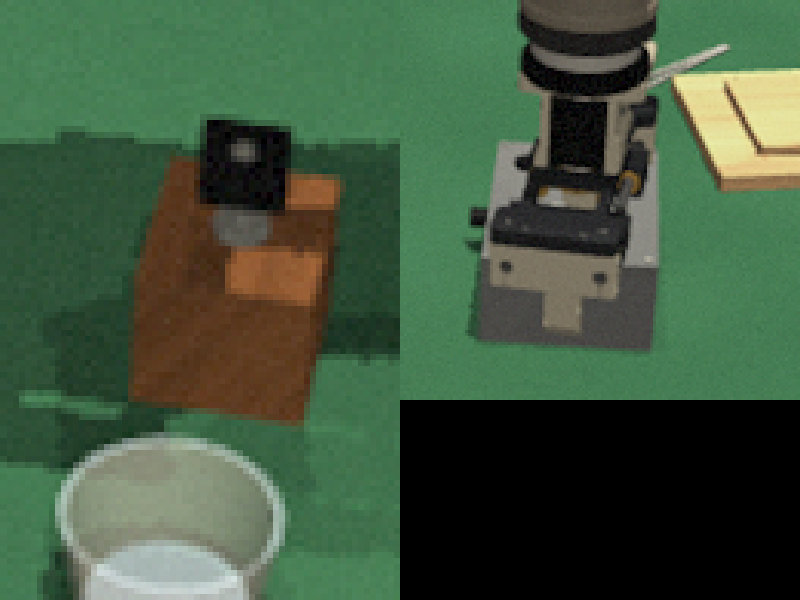

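The key stands upright, seated on its collar, with its head at pixel (374.9,267.4), the same as at the start to within half a pixel. The arm is clear, so I'm handing the job in.

```bash
python3 -c "
from plant import *; print(close_job())"
```

```text
the job is handed in; nothing more can be done
None
```

The job is handed in, verdict not shown: the key pressed the sprung stop about 0.1 rad for half a second, went back home, came out of the lock and now stands seated in its block, with no force reading above about 12 N.

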